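Load a casting into the bench oven and set its dial

ROBOT

A 6-joint arm with a two-finger parallel gripper is mounted at the origin on a cart in front of the work surface, level with it; the furniture and walls round the work are solid. World frame = base frame: x ahead of the robot, y to its left, z up, the work surface at z = 0. Lengths are in mm, angles in rad, forces in N, time in s.
With the tool pointing down it reaches from about 275 to 750 mm from the base axis. Payload 10.2 kg.
Tool frame: the origin (TCP) lies midway between the tips of the shut fingers; the grasp point (between the pads) lies 19 mm behind it; z points along the fingers, y is the line along which they close (so a half turn about z gives the same grasp; the last joint's range is limited). The gripper opens to 85 mm and grips with 20 to 120 N. Pads are 22 mm wide; open, the fingers measure 114 mm over their backs; the gripper's body (76 mm by 85 mm) begins 54 mm behind the grasp point. The pads swing forward as they close: fully open they stand 13 mm farther back than shut.
Start: joints at [-0.223, 0.313, 1.498, -0, 1.331, -0.223], TCP at [525.006, -0.013, 231.294] pointing down, gripper open.
Joint ranges: [-2.94, 2.94], [-0.97, 2.17], [0.19, 2.56], [-1.23, 4.37], [0.02, 3.11], [-2.88, 2.88]. Speed limits (rad/s): [2.39, 2.39, 3.01, 3.14, 3.14, 3.14].

INTERFACE

Orientations are given as a unit quaternion [w, x, y, z].
In Python, from rig import ctrl gives the robot as it stands.
- The arm moves only by the tool arm_command, never from a script. Its argument "increments" is a list of rows, each an object with "dr": the turn, a rotation vector about the tool's x, y, z in units of pi/4 rad (1.0 is pi/4 rad), a list of three; "offset": the shift along the tool's x, y, z in units of 120 mm (1.0 is 120 mm), a list of three; "hand": the opening, from -1 (shut) to 1 (fully open). A call has 1 to 8 rows; each row shifts and turns the commanded pose from where the row before left it, along the tool's axes as they then stand; what a row does not reach is not made up. A row lasts 1/10 s, in which the tool goes at most 50 mm and 8.59 degrees, less where a joint would pass 70% of its speed; a pose out of reach is approached as far as the arm can. A call with a number of a shift or a turn outside -1 to 1 is refused whole. A call with a gripper value outside its range is refused whole. The fingers move at their own pace and stop on an object; "grip_force" is the grip in N (left out, the last holds). Time passes only in rows, so rows that do not move let the fingers close. It gives the time, the measured TCP pose, the force, the opening and the grip force at its end, in the units of the state.
- ctrl.sense(): the state, without advancing time (a new reading comes with each control period).
- ctrl.capture(name): name is "scene" or "side" or "wrist"; returns the picture (420x560x3 uint8, red, green, blue); there is no depth.
- ctrl.camera_info(name): a dict with "K" (3x3 intrinsics, pixels), "dist" ([k1, k2, p1, p2, k3] as OpenCV has them; the pictures are not rectified), "R" (3x3) and "t" (3): a world point X has camera coordinates R X + t. Camera axes: x right, y down, z forward; pixel columns grow to the right and rows downward; lengths in mm; the calibration is good to about 2 mm. A picture is of the moment at which its call begins: read the wrist's pose just before it. camera_info takes no time and is no camera call; for the wrist camera it gives the pose at the moment of the call.
- ctrl.finish_job(): hands the job in; it is judged then, once.
The state is a dict: "time_s": time; "joints": joint angles; "dq": joint speeds; "tau": joint torques, N m; "eef_pos": TCP position; "ee_rot": TCP orientation; "force": force on the tool from outside, world axes, zero at the start; "wrist_torque": the same for the moment, N m; "grip_width": opening from 0.0 (shut) to 1.0 (fully open); "grip_force": force on a finger pad.
Only numpy, scipy, OpenCV 4.12 (cv2) and the standard library are available. Lean on these libraries where they do the work, as an engineer would, in place of code of your own. Each camera call takes 0.05 s, during which the arm holds its last target. There are 200 camera calls.

TASK

Pull the bench oven's drop-down door open until it lies flat, which draws the wire rack out, and stand the elbow casting upright on its base in the middle of the rack. Push the door up again until it is fully shut with the casting inside, then turn the dial on top of the oven clockwise until its white pointer stands at the third line after the dot. Leave the other two castings where they lie.

Things in the scene. Friction and masses are not known exactly. Their poses are not given: they have to be found in the camera images.
- oven: small grey bench oven, fixed to the bench, 154 deep (own x), 180 wide (own y), 183 high; origin on the bench under the middle of the door's hinge line; its own x points from the door to the back, z up. The front edge of its top lies 52 behind the hinge line. Bench top z = 0 (a 3 mm board covers part of it)
- door (a joint): hinge of the oven's front door: 0 shut (the door then leans back 20 degrees and stays shut by its weight), grows as it is pulled down to 1.92 rad (lying flat, against its stop). The door is 118 long from hinge to free edge, 166 wide, 14 thick; it falls softly past the upright
- door_hinge (a point): middle of the door's hinge line, 55 above the bench; the hinge axis runs along the oven's y; this frame turns with the door: its z points along the door to the free edge, its -x outward
- door_handle (a point): middle of the door's round handle bar, 12 thick, 120 long, parallel to the hinge. It stands 48 beyond the door's free edge and 22 outward, 167 from the hinge: it is 36 above the oven's top when shut and 33 above the bench when open, so it can be gripped across from above in both. Frame as door_hinge
- rack_middle (a point): centre of the wire rack, at the top of its wires, 93 above the bench; the rack is 106 deep (oven x) and 130 wide (oven y) with a rail 11 high round it. Links tie it to the door: it is home inside with the door shut and slides 110 out of the front, over the flat door, as the door opens. Axes as the oven's
- dial (a joint): dial on the oven's top: 0 with the pointer at the scale's dot, grows as it turns clockwise seen from above, 0.524 rad from line to line; third line at 1.571 rad, end stop 4.19 rad
- dial_grip (a point): on the dial's vertical axis, in its grip bar, 211 above the bench. The bar is 44 long and 13 wide and stands 28 high on a round skirt 50 wide; bar top 222, skirt top 194 above the bench, so keep fingertips above the skirt; its own x points along the bar to the white pointer end
- third_line (a point): middle of the third line after the dot on the dial's scale, 36 from the dial's axis
- elbow: grey aluminium elbow casting, 65 x 74 x 50 high: a flanged base with two ears, an upright round neck 33 thick, open at the top, and a short round spout to its own +x. Origin at the underside; ears lie along its y; the neck's centre is 8 behind the origin (own -x), and gripped across the elbow's y it is free from 16 to 50 above the underside. z up
- cap: grey round cap casting, 68 x 70 x 21 high, to be left alone; origin under its middle
- lever_arm: grey lever arm casting, 30 x 91 x 21 high, to be left alone; origin under its middle

How it is judged (in metres and radians):
On the way, in this order (a step that is already met when the one before it is completed fails the run):
1. the door is pulled down flat (value of joint door above 1.78 rad), for 0.2 s.
2. the elbow stands released on the rack (horizontal distance between elbow and rack_middle below 0.03 m and z of elbow in the frame of rack_middle between -0.006 and 0.006 m and angle between elbow's own z axis and vertical below 0.12 rad and contact force between the fingers and elbow below 0.1 N and value of joint door above 1.6 rad), for 0.2 s.
3. the door is fully shut (value of joint door below 0.05 rad), for 0.2 s.
4. the dial stands at the third line (value of joint dial between 1.451 and 1.691 rad), for 0.2 s.
At the end, for the whole second after the job is handed in: The door is shut (within 0.05 rad), the elbow stands upright at rest on the rack inside (base on the wires, within 35 mm of the rack's centre), the dial stands at the third line after the dot (within 0.12 rad), and the cap and the lever arm are within 30 mm of where they were (all of step 4 and value of joint door below 0.05 rad and horizontal distance between elbow and rack_middle below 0.035 m and z of elbow in the frame of rack_middle between -0.006 and 0.006 m and angle between elbow's own z axis and vertical below 0.12 rad and linear speed of elbow below 0.02 m/s and distance of each of cap, lever_arm from where it was at the start of the episode below 0.03 m); the robot touches nothing.
It fails at once if the cap or the lever arm is pushed away (distance of any of cap, lever_arm from where it was at the start of the episode above 0.03 m).
It also fails if it takes over 64 s, if anything falls off the work surface, if the arm or the gripper's body presses on something with over 40 N, if the wrist force passes 120 N, or if a joint passes its speed limit or range.

## Working session

There is one attempt and no reset: what is moved stays moved. The work goes in short steps, Python scripts to look and compute and a tool call to move; the robot and the scene stay as the last step left them, time stands still between calls to the robot, and variables do not carry over. Pictures are saved under pics/ and viewed, at most 10 in all, crops included, and the job is handed in when it is done.

Besides the shell and the picture viewer there is one more tool, called as name(argument=value, ...) on one line, values as JSON. arm_command: Moves the arm, as the interface text tells. Shifts and turns lie within -1 to 1; 1 stands for 120 mm of shift or pi/4 rad of turn. Its arguments: {"type":"object","properties":{"increments":{"type":"array"},"grip_force":{"type":"number"}},"required":["increments"]}

```bash
ls; mkdir -p pics
python3 - <<'E'
from rig import ctrl
import cv2, numpy as np
for n in ("scene","side"):
    im=ctrl.capture(n); cv2.imwrite(f"pics/{n}0.png",im[:,:,::-1])
    c=ctrl.camera_info(n); R=np.array(c["R"]);t=np.array(c["t"])
    print(n,np.round(-R.T@t),np.round(c["K"],1).tolist(),c["dist"])
a=cv2.imread("pics/scene0.png")
s=ctrl.sense();print(s)
E
```

```text
pics
scene [ -35. -551.  972.] [[496.6, 0.0, 274.8], [0.0, 496.6, 206.2], [0.0, 0.0, 1.0]] [-0.13841266  0.          0.          0.          0.        ]
side [-155.  968.  692.] [[501.7, 0.0, 275.6], [0.0, 501.7, 215.2], [0.0, 0.0, 1.0]] [0.02198795 0.         0.         0.         0.        ]
{'time_s': 0.1, 'joints': array([-2.23192649e-01,  3.13328698e-01,  1.49835557e+00,  3.23970474e-05,
        1.33101739e+00, -2.23420515e-01]), 'dq': array([-1.43763467e-03, -8.86839807e-04, -1.70167425e-03, -4.49600440e-04,
        8.33680174e-05, -2.08858962e-03]), 'tau': array([-9.26605985e-01, -4.12348545e+01, -2.60214007e+01, -7.33342258e-04,
        2.28537436e-03,  1.47499399e-06]), 'eef_pos': array([5.24767812e+02, 1.57630782e-01, 2.30827834e+02]), 'ee_rot': array([-4.77572117e-04,  7.07028832e-01,  7.07184504e-01, -2.82213204e-04]), 'force': array([-0.5580066 , -0.0219575 , -0.18403187]), 'wrist_torque': array([-0.02397518, -0.00069821, -0.00883213]), 'grip_force': 0.0, 'grip_width': 1.0028372202146913}
```

View pics/scene0.png

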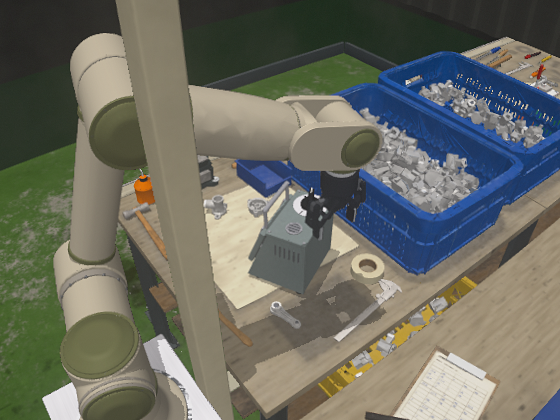

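View pics/side0.png

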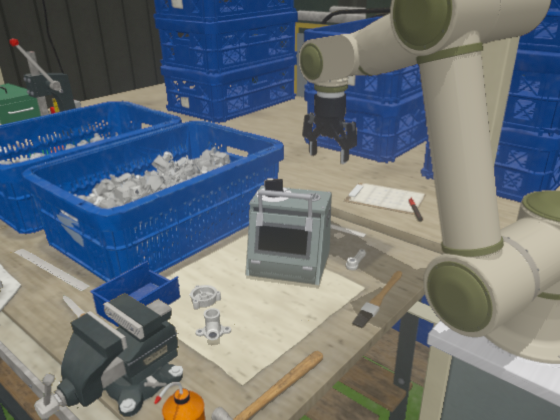

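The scene view shows the oven at about (295,240). The side view shows its door facing left/+y with the handle at (258–312,193), the elbow at (212,325), the cap at (205,297) and the lever at (353,258). I'll enlarge these for point picking.

Run:
```python
from rig import ctrl
import cv2, numpy as np
b=cv2.imread("pics/side0.png")[170:350,150:390]
cv2.imwrite("pics/sidec.png",cv2.resize(b,(800,600),interpolation=cv2.INTER_CUBIC))
a=cv2.imread("pics/scene0.png")[180:330,190:330]
a=cv2.resize(a,(420,450),interpolation=cv2.INTER_CUBIC)
w=ctrl.capture("wrist")[:,:,::-1]; cv2.imwrite("pics/wrist0.png",w)
w=cv2.resize(w,(373,280))
m=np.zeros((450,793,3),np.uint8); m[:,:420]=a; m[:280,420:]=w; cv2.imwrite("pics/mont.png",m)
c=ctrl.camera_info("wrist"); R=np.array(c["R"]);t=np.array(c["t"])
print(np.round(-R.T@t),np.round(R,2).tolist(),np.round(c["K"],1).tolist(),c["dist"])
```

```text
[526.  70. 373.] [[1.0, 0.0, -0.0], [0.0, -0.96, 0.28], [-0.0, -0.28, -0.96]] [[290.3, 0.0, 278.9], [0.0, 290.3, 208.5], [0.0, 0.0, 1.0]] [-0.04808425  0.          0.          0.          0.        ]
```

View pics/sidec.png

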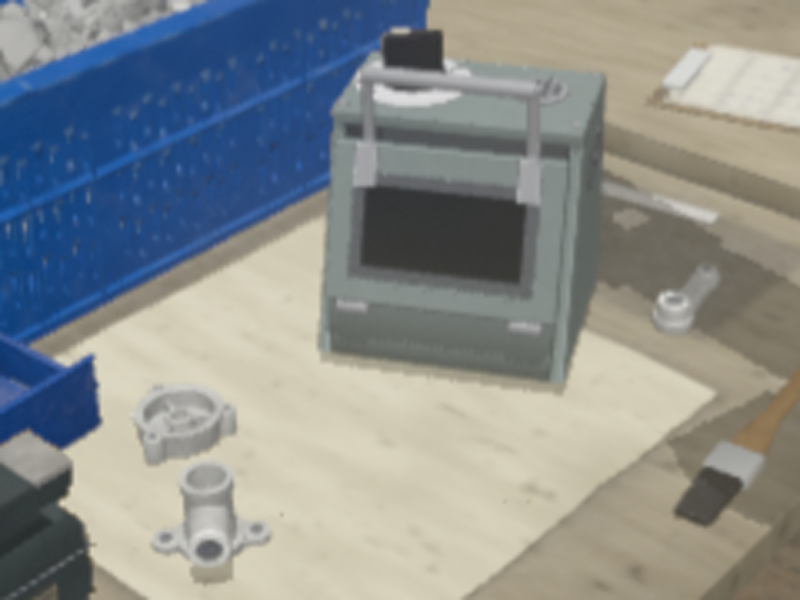

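View pics/mont.png

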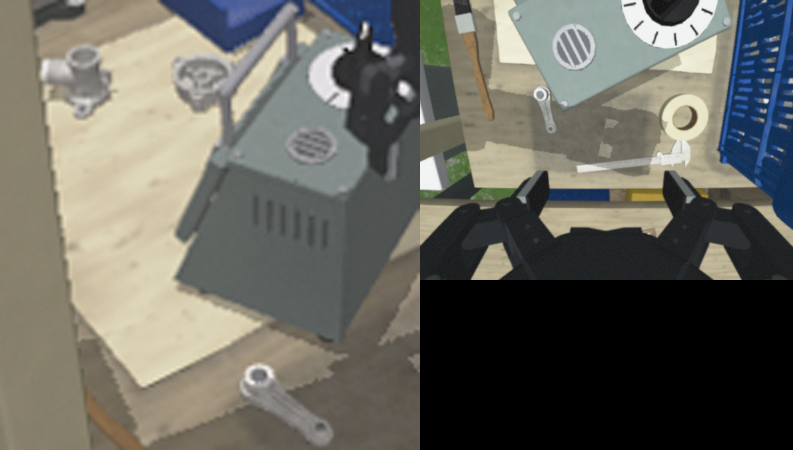

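The crops show the handle bar ends at side crop (372,75)/(537,88) and scene crop (228,90)/(292,10). The elbow neck top is at (209,477)/(82,52), with its spout towards the side camera. The dial is in the wrist view. I'll triangulate.

```bash
cat > h.py <<'E'
from rig import ctrl
import cv2, numpy as np
from scipy.spatial.transform import Rotation as Ro
def ray(cam,px):
    c=cam if isinstance(cam,dict) else ctrl.camera_info(cam)
    R=np.array(c["R"]);t=np.array(c["t"])
    u=cv2.undistortPoints(np.array([[px]],float),np.array(c["K"]),np.array(c["dist"])).ravel()
    d=R.T@np.array([u[0],u[1],1]);return -R.T@t,d/np.linalg.norm(d)
def plane(cam,px,z):
    o,d=ray(cam,px);return o+d*(z-o[2])/d[2]
def tri(*obs):
    A=np.zeros((3,3));b=np.zeros(3);rs=[ray(*q) for q in obs]
    for o,d in rs:
        P=np.eye(3)-np.outer(d,d);A+=P;b+=P@o
    X=np.linalg.solve(A,b)
    return X,max(np.linalg.norm((np.eye(3)-np.outer(d,d))@(X-o)) for o,d in rs)
def proj(cam,X):
    c=ctrl.camera_info(cam);R=np.array(c["R"])
    return cv2.projectPoints(np.array([X],float),cv2.Rodrigues(R)[0],np.array(c["t"],float),np.array(c["K"]),np.array(c["dist"]))[0].ravel()
S=lambda u,v:("side",(150+u*.3-.35,170+v*.3-.35))
C=lambda u,v:("scene",(190+u/3-.33,180+v/3-.33))
W=lambda u,v:("wrist",((u-420)*1.5+.25,v*1.5+.25))
E
python3 - <<'E'
from h import *
p=lambda n,r:print(n,np.round(r[0],1),round(r[1],1)) if isinstance(r,tuple) else print(n,np.round(r,1))
p("handle R",tri(S(538,88),C(226,92)))
p("handle L",tri(S(367,75),C(293,9)))
p("neck top",tri(S(208,476),C(83,51)))
p("front R bottom",tri(S(560,385),C(177,280)))
p("front L bot z0",plane(*S(322,355),0))
p("front R bot z0",plane(*S(560,385),0))
p("top R back ",tri(W(566,106),C(347,197),))
p("top front R ",tri(W(512,13),C(217,150),))
p("dial wrist z222",plane(*W(670,5),222))
p("vent",tri(W(573,47),C(312,144),S(549,89)))
for n,q in dict(earA=S(165,541),earB=S(258,529)).items(): p(n,plane(*q,10))
p("spout end",plane(*S(210,549),22))
p("earC scene",plane(*C(83,112),10))
p("spoutscene",plane(*C(43,70),25))
p("lever",plane(*W(541,95),20)); p("lever2",plane(*W(551,130),10))
p("cap",tri(S(183,415),C(203,78)))
E
```

```text
handle R [455.3 160.4 220.9] 1.1
handle L [561.2 213.6 219. ] 1.3
neck top [485.1 446.9  57.7] 2.6
front R bottom [414.4 183.4  12.5] 1.3
front L bot z0 [579.9 250.6   0. ]
front R bot z0 [423.2 169.5   0. ]
top R back  [486.1  48.4 179.4] 0.2
top front R  [437.7 138.4 182.1] 7.1
dial wrist z222 [570.1 123.5 222. ]
vent [494.  100.9 187.8] 3.9
earA [502.5 468.9  10. ]
earB [466.5 424.3  10. ]
spout end [464.6 465.2  22. ]
earC scene [466.2 421.2  10. ]
spoutscene [459.3 483.5  25. ]
lever [409.3  50.6  20. ]
lever2 [419.6 -16.4  10. ]
cap [582.  382.7  19.8] 0.5
```

```bash
cat >> h.py <<'E'
def plan(wp,start=None):
    """wp: list of (x,y,z,yaw_deg of tool y,rows); prints tool-axis rows, units of the interface"""
    s=ctrl.sense();q=s["ee_rot"];p=np.array(s["eef_pos"]) if start is None else np.array(start[:3],float)
    m=Ro.from_quat([q[1],q[2],q[3],q[0]]).as_matrix()
    yaw=np.arctan2(m[1,1],m[0,1]) if start is None else np.radians(start[3])
    print("t",round(s["time_s"],2),"at",np.round(p,1),"yaw",round(np.degrees(yaw),1),"tilt",np.round(m[:,2],3),"F",np.round(s["force"],1),"w",round(s["grip_width"]*85,1),"gf",round(s["grip_force"],1))
    for x,y,z,a,n in wp:
        d=(np.array([x,y,z])-p)/n; da=(np.radians(a)-yaw)/n
        for i in range(n):
            ty=np.array([np.cos(yaw),np.sin(yaw),0]);tz=np.array([0,0,-1.]);tx=np.cross(ty,tz)
            print([round(float(v),3) for v in (d@tx/120,d@ty/120,d@tz/120)],"rz",round(-da/(np.pi/4),3))
            yaw+=da
        p=np.array([x,y,z])
YO=-63.2
XO=np.array([np.cos(np.radians(YO)),np.sin(np.radians(YO)),0]);YV=np.array([-XO[1],XO[0],0])
E
python3 -c "
from h import *
plan([(508,187,280,YO,8)])"
```

```text
t 0.15 at [5.248e+02 1.000e-01 2.309e+02] yaw 0.0 tilt [-0.001  0.    -1.   ] F [-0.1  0.1 -0.3] w 84.6 gf 0.0
[0.195, -0.017, -0.051] rz 0.176
[0.19, -0.044, -0.051] rz 0.176
[0.183, -0.07, -0.051] rz 0.176
[0.171, -0.094, -0.051] rz 0.176
[0.157, -0.117, -0.051] rz 0.176
[0.139, -0.137, -0.051] rz 0.176
[0.119, -0.155, -0.051] rz 0.176
[0.096, -0.17, -0.051] rz 0.176
```

arm_command(increments=[{"offset":[0.195,-0.017,-0.1],"dr":[0,0,0.176],"hand":1},{"offset":[0.19,-0.044,-0.1],"dr":[0,0,0.176],"hand":1},{"offset":[0.183,-0.07,-0.1],"dr":[0,0,0.176],"hand":1},{"offset":[0.171,-0.094,-0.1],"dr":[0,0,0.176],"hand":0.5},{"offset":[0.157,-0.117,0],"dr":[0,0,0.176],"hand":0},{"offset":[0.139,-0.137,0],"dr":[0,0,0.176],"hand":0},{"offset":[0.119,-0.155,0],"dr":[0,0,0.176],"hand":0},{"offset":[0.096,-0.17,0],"dr":[0,0,0.176],"hand":0}])

```text
time_s: 0.95
eef_pos: [508.3, 187.7, 279.0]
ee_rot: [-0.0, 0.974, 0.228, -0.0]
force: [1.5, 0.1, -0.2]
grip_width: 0.499
grip_force: 0.0
```

Run:
```python
from h import *
w=ctrl.camera_info("wrist");im=ctrl.capture("wrist");sc=ctrl.capture("scene")
np.save("w1.npy",w,allow_pickle=True)
cv2.imwrite("pics/wrist1.png",im[:,:,::-1]);cv2.imwrite("pics/scene1.png",sc[:,:,::-1])
a=cv2.resize(sc[175:295,190:350,::-1],(480,360),interpolation=cv2.INTER_CUBIC)
m=np.zeros((600,800,3),np.uint8);m[:420,:560]=im[:,:,::-1];m[420:,:240]=cv2.resize(a,(240,180));cv2.imwrite("pics/m1.png",m)
plan([(508.3,187,199.5,YO,3)])
```

```text
t 1.05 at [508.  188.8 279. ] yaw -63.4 tilt [-0.001  0.    -1.   ] F [ 0.3 -1.  -0.8] w 42.6 gf 0.0
[-0.002, 0.005, 0.221] rz -0.001
[-0.002, 0.005, 0.221] rz -0.001
[-0.002, 0.005, 0.221] rz -0.001
```

View pics/m1.png

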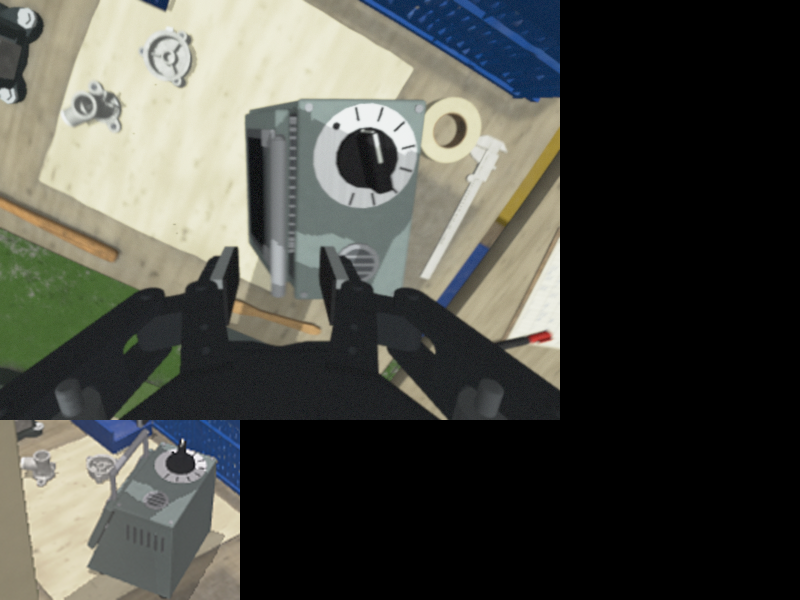

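The wrist view shows the handle bar at x≈277 (y 135–297), the dial at (366,156), the dot at (337,126) and the third line at (398,126). The elbow neck is at (88,105) and the cap at (171,57).

Run:
```python
from h import *
w=np.load("w1.npy",allow_pickle=True).item()
p=lambda n,r:print(n,np.round(r,1))
for q in [(277,137),(278,295)]: p("handle",plane(w,q,219))
p("tri L",tri((w,(277,137)),S(367,75))[0])
im=cv2.imread("pics/wrist1.png");g=im[...,:].min(2);
mk=np.zeros_like(g);mk[95:215,305:425]=1
sat=im.max(2).astype(int)-im.min(2)
print("white px",)
ws=((g>165)&(sat<30)&(mk>0)).astype(np.uint8)
c=max(cv2.findContours(ws,0,2)[0],key=cv2.contourArea);hull=cv2.convexHull(c);print(cv2.fitEllipse(hull))
from itertools import repeat
e=cv2.fitEllipse(hull)[0]; D=plane(w,e,184);p("dial c@184",D)
for n,q in dict(dot=(337,126),l1=(357,115),l2=(379,114),l3=(398,126),l4=(408,149)).items():
    P=plane(w,q,184)-D;print(n,np.round(np.hypot(*P[:2]),1),round(np.degrees(np.arctan2(P[1],P[0])),1))
x=cv2.resize(im[95:215,305:425],(600,600),interpolation=cv2.INTER_CUBIC);cv2.imwrite("pics/dial1.png",x)
# elbow
p("elbow neck z53",plane(w,(88,105),53));p("ear1",plane(w,(96,89),10));p("ear2",plane(w,(116,124),10));p("cap",plane(w,(171,57),15))
p("elbow tri",np.r_[tri((w,(88,105)),S(208,476),C(83,51))])if 0 else print(tri((w,(88,105)),S(208,476)),tri((w,(88,105)),C(83,51)))
```

```text
handle [564.5 216.5 219. ]
handle [455.3 161.9 219. ]
tri L [562.6 214.7 217.7]
white px
((364.8851013183594, 154.4703369140625), (99.92936706542969, 108.2853775024414), 38.89299774169922)
dial c@184 [582.6 146.2 184. ]
dot 32.6 73.4
l1 31.8 41.8
l2 32.8 10.7
l3 33.6 -21.4
l4 35.3 -56.1
elbow neck z53 [491.6 440.6  53. ]
ear1 [507.  462.5  10. ]
ear2 [475.  422.5  10. ]
cap [587.6 381.6  15. ]
(array([490.28248328, 441.76905963,  49.82482143]), np.float64(0.9510382180972341)) (array([489.46821694, 443.90800775,  56.36886966]), np.float64(5.148493962122068))
```

View pics/dial1.png

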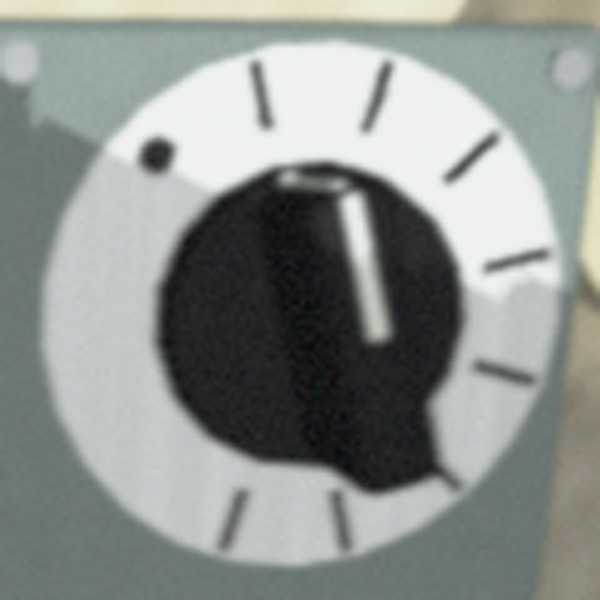

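Run:
```python
from h import *
w=np.load("w1.npy",allow_pickle=True).item()
f=lambda q:(q[0]/5+304.6,q[1]/5+94.6)
def a(q1,q2,z):
    d=plane(w,f(q1),z)-plane(w,f(q2),z);return round(np.degrees(np.arctan2(d[1],d[0])),1)
print("pointer",a((350,195),(378,340),222))
L=dict(l1=((256,62),(267,128)),l2=((389,64),(368,130)),l3=((497,137),(448,181)),l4=((548,255),(486,270)),l5=((475,366),(533,380)))
for k,(x,y) in L.items(): print(k,a(x,y,184))
plan([(509.2,188.5,199.5,-63.4,3)])
# arc
H=np.array([509.2,188.5,0])-36.1*XO;print("hinge",H)
```

```text
pointer 42.3
l1 39.8
l2 12.4
l3 -20.1
l4 -49.7
l5 103.6
t 1.05 at [508.  188.8 279. ] yaw -63.4 tilt [-0.001  0.    -1.   ] F [ 0.3 -1.  -0.8] w 42.6 gf 0.0
[0.003, 0.002, 0.221] rz 0.0
[0.003, 0.002, 0.221] rz 0.0
[0.003, 0.002, 0.221] rz 0.0
hinge [492.92332078 220.72234805   0.        ]
```

arm_command(increments=[{"offset":[0.003,0.003,0.22],"dr":[0,0,0],"hand":0},{"offset":[0.003,0.003,0.22],"dr":[0,0,0],"hand":0},{"offset":[0.003,0.003,0.22],"dr":[0,0,0],"hand":-0.2},{"offset":[0,0,0],"dr":[0,0,0],"hand":-1},{"offset":[0,0,0],"dr":[0,0,0],"hand":-1},{"offset":[0,0,0],"dr":[0,0,0],"hand":-1},{"offset":[0,0,0],"dr":[0,0,0],"hand":-1}], grip_force=30)

```text
time_s: 1.75
eef_pos: [508.2, 187.6, 198.9]
ee_rot: [-0.002, 0.973, 0.231, -0.003]
force: [-4.9, 9.1, -15.5]
grip_width: 0.132
grip_force: 30.0
```

Run:
```python
import numpy as np
th=np.linspace(0,1.9,17);a=np.radians(20)-th
x=166*np.sin(a)-22*np.cos(a);z=166*np.cos(a)+22*np.sin(a)
for i in range(16): print(i+1,round((x[i+1]-x[i])/120,3),round(-(z[i+1]-z[i])/120,3))
```

```text
1 -0.164 -0.026
2 -0.165 -0.006
3 -0.165 0.013
4 -0.162 0.033
5 -0.157 0.052
6 -0.15 0.07
7 -0.141 0.087
8 -0.129 0.103
9 -0.116 0.118
10 -0.102 0.131
11 -0.085 0.142
12 -0.068 0.151
13 -0.05 0.158
14 -0.03 0.163
15 -0.011 0.165
16 0.009 0.165
```

arm_command(increments=[{"offset":[0,-0.164,-0.026],"dr":[0,0,0],"hand":-1},{"offset":[0,-0.165,-0.006],"dr":[0,0,0],"hand":-1},{"offset":[0,-0.165,0.013],"dr":[0,0,0],"hand":-1},{"offset":[0,-0.162,0.033],"dr":[0,0,0],"hand":-1},{"offset":[0,-0.157,0.052],"dr":[0,0,0],"hand":-1},{"offset":[0,-0.15,0.07],"dr":[0,0,0],"hand":-1},{"offset":[0,-0.141,0.087],"dr":[0,0,0],"hand":-1},{"offset":[0,-0.129,0.103],"dr":[0,0,0],"hand":-1}])

```text
time_s: 2.55
eef_pos: [443.5, 318.8, 162.5]
ee_rot: [0.0, 0.973, 0.231, 0.0]
force: [-1.7, -4.5, -2.2]
grip_width: 0.126
grip_force: 30.8
```

```bash
python3 -c "
from h import *
plan([])
p=ctrl.sense()['eef_pos'];H=np.array([492.9,220.7,0]);print((p-H)@XO,(p-H)@YV,p[2]+19-55)"
```

```text
t 2.55 at [443.5 318.8 162.5] yaw -63.3 tilt [ 0.001 -0.001 -1.   ] F [-1.7 -4.5 -2.2] w 10.7 gf 30.8
-109.87200616041251 0.11279821006822743 126.48164275432464
```

arm_command(increments=[{"offset":[0,-0.116,0.118],"dr":[0,0,0],"hand":-1},{"offset":[0,-0.102,0.131],"dr":[0,0,0],"hand":-1},{"offset":[0,-0.085,0.142],"dr":[0,0,0],"hand":-1},{"offset":[0,-0.068,0.151],"dr":[0,0,0],"hand":-1},{"offset":[0,-0.05,0.158],"dr":[0,0,0],"hand":-1},{"offset":[0,-0.03,0.163],"dr":[0,0,0],"hand":-1},{"offset":[0,-0.011,0.165],"dr":[0,0,0],"hand":-1},{"offset":[0,0.009,0.165],"dr":[0,0,0],"hand":-1}])

```text
time_s: 3.35
eef_pos: [418.3, 369.5, 18.3]
ee_rot: [-0.002, 0.973, 0.231, -0.0]
force: [-8.5, 12.3, -0.4]
grip_width: 0.124
grip_force: 34.2
```

arm_command(increments=[{"offset":[0,0,0],"dr":[0,0,0],"hand":-1},{"offset":[0,0,0],"dr":[0,0,0],"hand":-1},{"offset":[0,0,0],"dr":[0,0,0],"hand":-1},{"offset":[0,0,0],"dr":[0,0,0],"hand":-0.3},{"offset":[0,0,0],"dr":[0,0,0],"hand":-0.3}])

```text
time_s: 3.85
eef_pos: [420.3, 367.6, 19.0]
ee_rot: [-0.0, 0.973, 0.231, 0.001]
force: [0.0, 0.2, 0.7]
grip_width: 0.353
grip_force: 0.0
```

```bash
python3 -c "
from h import *
plan([(490.5,441.5,150,-51,6)])
p=ctrl.sense()['eef_pos'];H=np.array([492.9,220.7,0]);print((p-H)@XO,(p-H)@YV,p[2]+19-55)"
```

```text
t 3.85 at [420.3 367.6  19. ] yaw -63.3 tilt [ 0.002  0.001 -1.   ] F [0.  0.2 0.7] w 30.0 gf 0.0
[0.133, -0.048, -0.182] rz -0.046
[0.135, -0.043, -0.182] rz -0.046
[0.136, -0.038, -0.182] rz -0.046
[0.138, -0.033, -0.182] rz -0.046
[0.139, -0.028, -0.182] rz -0.046
[0.14, -0.023, -0.182] rz -0.046
-163.80914338090497 1.4521571818771264 -17.00546795583051
```

```bash
python3 -c "
from h import *
plan([(490.5,441.5,180,51,14)],start=(420.3,367.6,110,-63.3))"
```

```text
t 3.85 at [420.3 367.6 110. ] yaw -63.3 tilt [ 0.002  0.001 -1.   ] F [0.  0.2 0.7] w 30.0 gf 0.0
[0.057, -0.021, -0.042] rz -0.181
[0.059, -0.012, -0.042] rz -0.181
[0.061, -0.004, -0.042] rz -0.181
[0.06, 0.005, -0.042] rz -0.181
[0.059, 0.014, -0.042] rz -0.181
[0.057, 0.022, -0.042] rz -0.181
[0.053, 0.03, -0.042] rz -0.181
[0.048, 0.037, -0.042] rz -0.181
[0.042, 0.043, -0.042] rz -0.181
[0.036, 0.049, -0.042] rz -0.181
[0.029, 0.054, -0.042] rz -0.181
[0.021, 0.057, -0.042] rz -0.181
[0.012, 0.059, -0.042] rz -0.181
[0.004, 0.061, -0.042] rz -0.181
```

arm_command(increments=[{"offset":[0,0,-0.35],"dr":[0,0,0],"hand":-0.3},{"offset":[0,0,-0.41],"dr":[0,0,0],"hand":-0.3}])

```text
time_s: 4.05
eef_pos: [419.2, 366.5, 109.7]
ee_rot: [0.0, 0.973, 0.23, -0.001]
force: [1.1, 0.5, 0.3]
grip_width: 0.347
grip_force: 0.0
```

arm_command(increments=[{"offset":[0.057,-0.021,-0.08],"dr":[0,0,-0.181],"hand":0.2},{"offset":[0.059,-0.012,-0.08],"dr":[0,0,-0.181],"hand":0.2},{"offset":[0.061,-0.004,-0.08],"dr":[0,0,-0.181],"hand":1},{"offset":[0.06,0.005,-0.08],"dr":[0,0,-0.181],"hand":1},{"offset":[0.059,0.014,-0.08],"dr":[0,0,-0.181],"hand":1},{"offset":[0.057,0.022,-0.08],"dr":[0,0,-0.181],"hand":1},{"offset":[0.053,0.03,-0.04],"dr":[0,0,-0.181],"hand":1},{"offset":[0.048,0.037,-0.04],"dr":[0,0,-0.181],"hand":1}])

```text
time_s: 4.85
eef_pos: [460.5, 409.3, 177.5]
ee_rot: [0.0, 0.694, 0.72, 0.001]
force: [-0.1, -0.5, 0.2]
grip_width: 0.998
grip_force: 0.0
```

arm_command(increments=[{"offset":[0.042,0.043,-0.02],"dr":[0,0,-0.181],"hand":1},{"offset":[0.036,0.049,-0.02],"dr":[0,0,-0.181],"hand":1},{"offset":[0.029,0.054,-0.02],"dr":[0,0,-0.181],"hand":1},{"offset":[0.021,0.057,-0.02],"dr":[0,0,-0.181],"hand":1},{"offset":[0.012,0.059,0],"dr":[0,0,-0.181],"hand":1},{"offset":[0.004,0.061,0],"dr":[0,0,-0.181],"hand":1},{"offset":[0,0,0],"dr":[0,0,0],"hand":1}])

```text
time_s: 5.55
eef_pos: [490.6, 440.9, 186.4]
ee_rot: [0.0, 0.336, 0.942, 0.0]
force: [-1.0, -0.2, 0.2]
grip_width: 1.0
grip_force: 0.0
```

Run:
```python
from h import *
w=ctrl.camera_info("wrist");im=ctrl.capture("wrist")[:,:,::-1];sd=ctrl.capture("side")[:,:,::-1];sc=ctrl.capture("scene")[:,:,::-1]
np.save("w2.npy",w,allow_pickle=True)
for n,i in (("wrist2",im),("side2",sd),("scene2",sc)): cv2.imwrite(f"pics/{n}.png",i)
m=np.zeros((600,800,3),np.uint8);m[:420,:560]=im
m[420:600,:240]=sd[190:370,170:410]
m[0:180,560:800]=cv2.resize(sc[195:285,195:315],(240,180),interpolation=cv2.INTER_CUBIC)
m[300:600,560:800]=cv2.resize(sd[215:315,225:305],(240,300),interpolation=cv2.INTER_CUBIC)
cv2.imwrite("pics/m2.png",m);plan([])
```

```text
t 5.7 at [489.9 440.6 186.2] yaw 50.5 tilt [ 0.  0. -1.] F [ 0.1 -0.   0.5] w 85.3 gf 0.0
```

View pics/m2.png

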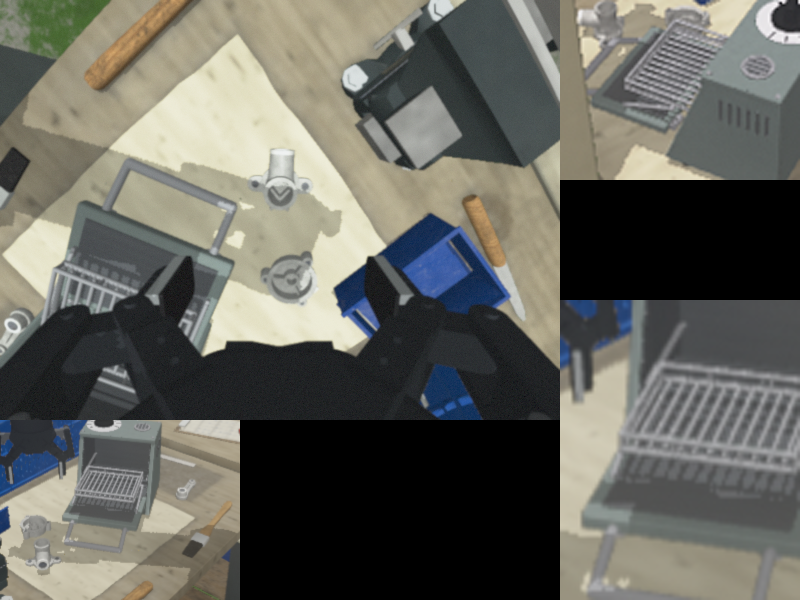

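The picture shows the door flat with the rack out (side corners about (247,283), (305,310) and neighbours). The elbow ears are level at wrist (257,186)/(305,186) with the neck at about (281,193), midway between the fingers at x≈280. So the yaw and the lateral alignment are right.

Run:
```python
from h import *
w=np.load("w2.npy",allow_pickle=True).item()
print("neck",plane(w,(280.5,193),53), tri((w,(280.5,193)),S(208,476)),"ears",plane(w,(257,186),10),plane(w,(305,186),10))
H=np.array([492.9,220.7,0])
q={}
for n,(u,v) in dict(rl=(90,467),rr=(145,473),fr=(135,499),fl=(77,492)).items():
    P=plane("side",(u+170,v-230),104);q[n]=P;print(n,np.round(P,1),round((P-H)@XO,1),round((P-H)@YV,1))
c=sum(q.values())/4;print("c",c,(c-H)@XO,(c-H)@YV)
# scene crop rail corners: far-left, far-right(near oven), near-left
for n,(u,v) in dict(fl=(666,24),fr=(627,97)).items():
    P=plane("scene",(195+(u-560)/2,195+v/2),104);print(n,np.round(P,1),round((P-H)@XO,1),round((P-H)@YV,1))
plan([(490.5,441.5,26,51,4)])
```

```text
neck [487.54077594 446.29316386  53.        ] (array([486.60234577, 445.32777572,  53.4424899 ]), np.float64(1.3380239083267738)) ears [472.64297108 424.9741338   10.        ] [506.58443872 466.48580676  10.        ]
rl [558.7 219.4 104. ] 30.8 58.1
rr [441.5 159.1 104. ] 31.8 -73.7
fr [392.1 259.5 104. ] -80.1 -72.5
fl [506.1 318.2 104. ] -81.1 55.7
c [474.57851188 239.04103397 104.        ] -24.631694324724393 -8.083940173161439
fl [504.6 311.  104. ] -75.3 51.2
fr [387.6 224.8 104. ] -51.1 -92.1
t 5.7 at [489.9 440.6 186.2] yaw 50.5 tilt [ 0.  0. -1.] F [ 0.1 -0.   0.5] w 85.3 gf 0.0
[0.0, 0.002, 0.334] rz -0.003
[0.0, 0.002, 0.334] rz -0.003
[0.0, 0.002, 0.334] rz -0.003
[0.0, 0.002, 0.334] rz -0.003
```

arm_command(increments=[{"offset":[0.01,0.012,0.33],"dr":[0,0,0],"hand":1},{"offset":[0,0,0.33],"dr":[0,0,0],"hand":1},{"offset":[0,0,0.33],"dr":[0,0,0],"hand":1},{"offset":[0,0,0.33],"dr":[0,0,0],"hand":0.5},{"offset":[0,0,0],"dr":[0,0,0],"hand":-0.2},{"offset":[0,0,0],"dr":[0,0,0],"hand":-1},{"offset":[0,0,0],"dr":[0,0,0],"hand":-1},{"offset":[0,0,0],"dr":[0,0,0],"hand":-1}], grip_force=40)

```text
time_s: 6.5
eef_pos: [490.9, 443.4, 30.3]
ee_rot: [0.001, 0.337, 0.942, 0.002]
force: [-0.5, -2.1, 6.8]
grip_width: 0.367
grip_force: 39.9
```

```bash
python3 -c "
from h import *
plan([])"
```

```text
t 6.5 at [490.9 443.4  30.3] yaw 50.6 tilt [ 0.004  0.002 -1.   ] F [-0.5 -2.1  6.8] w 31.2 gf 39.9
```

```bash
python3 -c "
from h import *
plan([(479,233.5,168,26.7,7)],start=(490.9,443.4,165,50.6))"
```

```text
t 6.5 at [490.9 443.4 165. ] yaw 50.6 tilt [ 0.004  0.002 -1.   ] F [-0.5 -2.1  6.8] w 31.2 gf 39.9
[-0.148, -0.202, -0.004] rz 0.076
[-0.159, -0.193, -0.004] rz 0.076
[-0.171, -0.183, -0.004] rz 0.076
[-0.181, -0.173, -0.004] rz 0.076
[-0.191, -0.162, -0.004] rz 0.076
[-0.2, -0.15, -0.004] rz 0.076
[-0.209, -0.138, -0.004] rz 0.076
```

arm_command(increments=[{"offset":[0,0,-0.15],"dr":[0,0,0],"hand":-1},{"offset":[0,0,-0.25],"dr":[0,0,0],"hand":-1},{"offset":[0,0,-0.3],"dr":[0,0,0],"hand":-1},{"offset":[0,0,-0.3],"dr":[0,0,0],"hand":-1},{"offset":[0,0,-0.17],"dr":[0,0,0],"hand":-1}])

```text
time_s: 7.0
eef_pos: [490.5, 443.3, 172.7]
ee_rot: [0.002, 0.337, 0.942, 0.002]
force: [0.4, -0.0, -0.5]
grip_width: 0.37
grip_force: 39.9
```

arm_command(increments=[{"offset":[-0.148,-0.202,0],"dr":[0,0,0.076],"hand":-1},{"offset":[-0.159,-0.193,0],"dr":[0,0,0.076],"hand":-1},{"offset":[-0.171,-0.183,0],"dr":[0,0,0.076],"hand":-1},{"offset":[-0.181,-0.173,0],"dr":[0,0,0.076],"hand":-1},{"offset":[-0.191,-0.162,0],"dr":[0,0,0.076],"hand":-1},{"offset":[-0.2,-0.15,0],"dr":[0,0,0.076],"hand":-1},{"offset":[-0.209,-0.138,0],"dr":[0,0,0.076],"hand":-1},{"offset":[0,0,0.1],"dr":[0,0,0],"hand":-1}])

```text
time_s: 7.8
eef_pos: [478.9, 230.6, 158.2]
ee_rot: [0.002, 0.526, 0.85, 0.001]
force: [0.2, 1.1, -0.4]
grip_width: 0.367
grip_force: 40.0
```

Run:
```python
from h import *
plan([(479,233.5,123,26.7,3)])
sd=ctrl.capture("side")[:,:,::-1];sc=ctrl.capture("scene")[:,:,::-1];wr=ctrl.capture("wrist")[:,:,::-1]
cv2.imwrite("pics/side3.png",sd)
m=np.zeros((600,800,3),np.uint8)
m[:480,:480]=cv2.resize(sd[200:320,225:345],(480,480),interpolation=cv2.INTER_CUBIC)
m[:320,480:]=cv2.resize(sc[190:290,195:295],(320,320),interpolation=cv2.INTER_CUBIC)
m[360:600,480:]=cv2.resize(wr,(320,240))
cv2.imwrite("pics/m3.png",m)
```

```text
t 7.8 at [478.9 230.6 158.2] yaw 26.5 tilt [ 0.005  0.    -1.   ] F [ 0.2  1.1 -0.4] w 31.2 gf 40.0
[0.007, 0.004, 0.098] rz -0.002
[0.007, 0.004, 0.098] rz -0.002
[0.007, 0.004, 0.098] rz -0.002
```

View pics/m3.png

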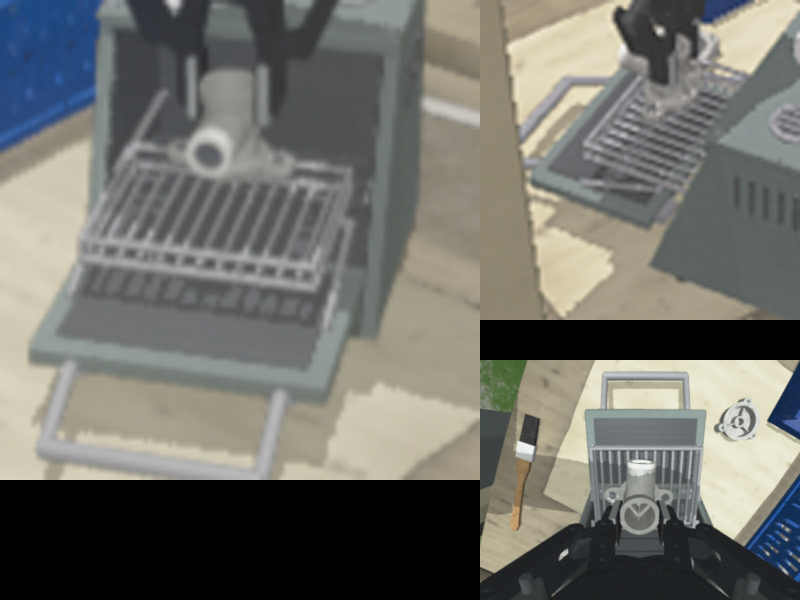

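The elbow is held upright with its spout outward. Rack rail corners in the side crop are (82,238), (318,275), (352,172) and (128,147). The wrist view puts the rack's middle about 6 px right of the grip.

Run:
```python
from h import *
H=np.array([492.9,220.7,0]);q=[]
for u,v in [(82,238),(318,275),(352,172),(128,147)]:
    P=plane("side",(225+u/4-.4,200+v/4-.4),104);q.append(P);print(np.round(P,1),round((P-H)@XO,1),round((P-H)@YV,1))
c=sum(q)/4;print(c,(c-H)@XO,(c-H)@YV)
p=ctrl.sense()["eef_pos"];print((p-H)@XO,(p-H)@YV)
```

```text
[517.5 312.4 104. ] -70.7 63.3
[395.1 258.7 104. ] -78.0 -70.1
[446.8 161.1 104. ] 32.4 -68.0
[567.  222.2 104. ] 32.1 66.9
[481.62333559 238.61900963 104.        ] -21.078648589849717 -1.9861117395353265
-18.005102508143384 -7.887266891982786
```

arm_command(increments=[{"offset":[-0.02,0.03,0.1],"dr":[0,0,0],"hand":-1},{"offset":[-0.013,0.027,0.1],"dr":[0,0,0],"hand":-1},{"offset":[0,0,0.07],"dr":[0,0,0],"hand":-1},{"offset":[0,0,0],"dr":[0,0,0],"hand":-1}])

```text
time_s: 8.35
eef_pos: [485.0, 232.5, 121.6]
ee_rot: [-0.001, 0.524, 0.852, -0.001]
force: [-0.8, 0.2, -0.3]
grip_width: 0.362
grip_force: 40.0
```

arm_command(increments=[{"offset":[0,0,0.02],"dr":[0,0,0],"hand":-1},{"offset":[0,0,0.01],"dr":[0,0,0],"hand":-1}])

```text
time_s: 8.55
eef_pos: [485.8, 232.5, 120.1]
ee_rot: [0.0, 0.524, 0.851, 0.0]
force: [-3.0, -1.7, 8.3]
grip_width: 0.367
grip_force: 40.8
```

arm_command(increments=[{"offset":[0,0,0],"dr":[0,0,0],"hand":0},{"offset":[0,0,0],"dr":[0,0,0],"hand":0.4},{"offset":[0,0,0],"dr":[0,0,0],"hand":0.4},{"offset":[0,0,0],"dr":[0,0,0],"hand":0.4},{"offset":[0,0,-0.2],"dr":[0,0,0],"hand":0.4},{"offset":[0,0,-0.35],"dr":[0,0,0],"hand":0.4},{"offset":[0,0,-0.35],"dr":[0,0,0],"hand":0.4}])

```text
time_s: 9.25
eef_pos: [485.4, 232.3, 229.0]
ee_rot: [-0.0, 0.525, 0.851, -0.0]
force: [0.6, -0.4, -0.7]
grip_width: 0.696
grip_force: 0.0
```

Run:
```python
from h import *
sd=ctrl.capture("side")[:,:,::-1];wr=ctrl.capture("wrist")[:,:,::-1]
np.save("w4.npy",ctrl.camera_info("wrist"),allow_pickle=True)
m=np.zeros((480,800,3),np.uint8)
m[:,:480]=cv2.resize(sd[200:320,225:345],(480,480),interpolation=cv2.INTER_CUBIC)
m[:240,480:]=cv2.resize(wr,(320,240))
cv2.imwrite("pics/m4.png",m)
plan([(420.3,367.6,130,-63.3,11)])
```

```text
t 9.35 at [487.7 232.9 233.4] yaw 26.7 tilt [ 0.01   0.002 -1.   ] F [-0.1  0.2 -0.6] w 59.9 gf 0.0
[0.114, 0.0, 0.078] rz 0.182
[0.113, -0.016, 0.078] rz 0.182
[0.11, -0.032, 0.078] rz 0.182
[0.104, -0.047, 0.078] rz 0.182
[0.096, -0.061, 0.078] rz 0.182
[0.086, -0.075, 0.078] rz 0.182
[0.075, -0.086, 0.078] rz 0.182
[0.062, -0.096, 0.078] rz 0.182
[0.048, -0.104, 0.078] rz 0.182
[0.032, -0.109, 0.078] rz 0.182
[0.016, -0.113, 0.078] rz 0.182
```

View pics/m4.png

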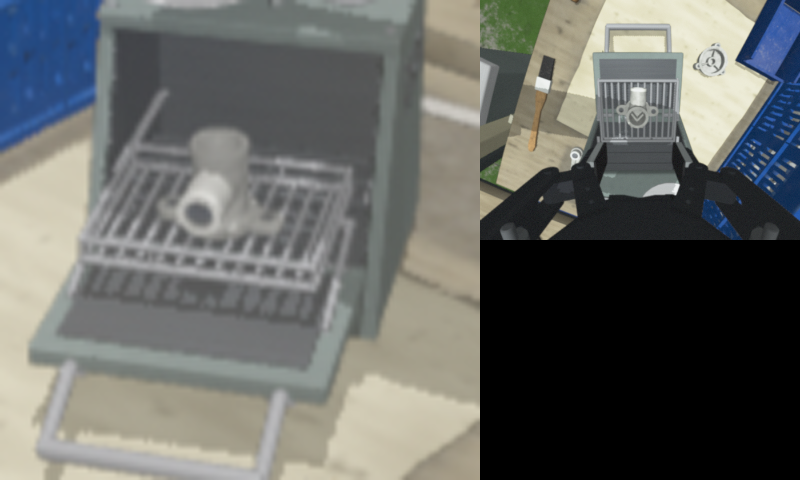

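The elbow stands upright in the middle of the rack. Next is the handle.

arm_command(increments=[{"offset":[0.114,0,0],"dr":[0,0,0.182],"hand":0.2},{"offset":[0.113,-0.016,0],"dr":[0,0,0.182],"hand":0},{"offset":[0.11,-0.032,0],"dr":[0,0,0.182],"hand":-0.3},{"offset":[0.104,-0.047,0],"dr":[0,0,0.182],"hand":-0.3},{"offset":[0.096,-0.061,0],"dr":[0,0,0.182],"hand":-0.3},{"offset":[0.086,-0.075,0],"dr":[0,0,0.182],"hand":-0.3},{"offset":[0.075,-0.086,0],"dr":[0,0,0.182],"hand":-0.3},{"offset":[0.062,-0.096,0],"dr":[0,0,0.182],"hand":-0.3}])

```text
time_s: 10.15
eef_pos: [436.3, 330.8, 227.2]
ee_rot: [-0.0, 0.903, 0.43, -0.0]
force: [-0.2, -0.4, -0.3]
grip_width: 0.351
grip_force: 0.0
```

arm_command(increments=[{"offset":[0.048,-0.104,0.1],"dr":[0,0,0.182],"hand":-0.3},{"offset":[0.032,-0.109,0.2],"dr":[0,0,0.182],"hand":-0.3},{"offset":[0.016,-0.113,0.2],"dr":[0,0,0.182],"hand":-0.3},{"offset":[0,0,0.2],"dr":[0,0,0],"hand":-0.3},{"offset":[0,0,0],"dr":[0,0,0],"hand":-0.3}])

```text
time_s: 10.65
eef_pos: [416.7, 366.5, 140.6]
ee_rot: [0.001, 0.973, 0.231, -0.003]
force: [-0.3, 1.0, 0.3]
grip_width: 0.349
grip_force: 0.0
```

Run:
```python
from h import *
plan([(420.3,367.6,19,-63.3,4)])
sd=ctrl.capture("side");print(proj("side",(420,367.6,33)))
th=np.linspace(1.93,-0.02,17);a=np.radians(20)-th
x=166*np.sin(a)-22*np.cos(a);z=166*np.cos(a)+22*np.sin(a)
for i in range(16): print(i+1,round((x[i+1]-x[i])/120,3),round(-(z[i+1]-z[i])/120,3))
```

```text
t 10.65 at [416.7 366.5 140.6] yaw -63.3 tilt [-0.006 -0.003 -1.   ] F [-0.3  1.   0.3] w 29.6 gf 0.0
[0.008, 0.001, 0.253] rz -0.0
[0.008, 0.001, 0.253] rz -0.0
[0.008, 0.001, 0.253] rz -0.0
[0.008, 0.001, 0.253] rz -0.0
[261.78704574 315.26688214]
1 -0.014 -0.169
2 0.007 -0.17
3 0.028 -0.168
4 0.048 -0.163
5 0.067 -0.156
6 0.086 -0.147
7 0.103 -0.135
8 0.119 -0.122
9 0.133 -0.106
10 0.144 -0.09
11 0.154 -0.071
12 0.162 -0.052
13 0.167 -0.032
14 0.17 -0.011
15 0.17 0.009
16 0.167 0.03
```

arm_command(increments=[{"offset":[0.008,0.001,0.25],"dr":[0,0,0],"hand":-0.3},{"offset":[0.008,0.001,0.25],"dr":[0,0,0],"hand":-0.3},{"offset":[0.008,0.001,0.25],"dr":[0,0,0],"hand":-0.3},{"offset":[0.008,0.001,0.26],"dr":[0,0,0],"hand":-0.3},{"offset":[0,0,0],"dr":[0,0,0],"hand":-1},{"offset":[0,0,0],"dr":[0,0,0],"hand":-1},{"offset":[0,0,0],"dr":[0,0,0],"hand":-1}], grip_force=35)

```text
time_s: 11.4
eef_pos: [420.0, 369.8, 24.0]
ee_rot: [-0.001, 0.973, 0.23, -0.002]
force: [-12.4, 9.3, -4.1]
grip_width: 0.122
grip_force: 35.5
```

```bash
python3 -c "
from h import *
plan([])"
```

```text
t 11.4 at [420.  369.8  24. ] yaw -63.4 tilt [-0.004  0.002 -1.   ] F [-12.4   9.3  -4.1] w 10.4 gf 35.5
```

arm_command(increments=[{"offset":[0,0,0],"dr":[0,0,0],"hand":-0.4},{"offset":[0,0,0.03],"dr":[0,0,0],"hand":-0.4},{"offset":[0,0,0.02],"dr":[0,0,0],"hand":-0.4},{"offset":[0,0,0],"dr":[0,0,0],"hand":-0.4},{"offset":[0,0,0],"dr":[0,0,0],"hand":-1},{"offset":[0,0,0],"dr":[0,0,0],"hand":-1},{"offset":[0,0,0],"dr":[0,0,0],"hand":-1}])

```text
time_s: 12.1
eef_pos: [421.4, 370.1, 17.1]
ee_rot: [-0.002, 0.973, 0.23, 0.0]
force: [-4.4, 11.8, 0.9]
grip_width: 0.125
grip_force: 35.1
```

arm_command(increments=[{"offset":[0,-0.005,-0.06],"dr":[0,0,0],"hand":-1},{"offset":[0,-0.009,-0.109],"dr":[0,0,0],"hand":-1},{"offset":[0,0.003,-0.085],"dr":[0,0,0],"hand":-1},{"offset":[0,0.004,-0.085],"dr":[0,0,0],"hand":-1},{"offset":[0,0.014,-0.084],"dr":[0,0,0],"hand":-1},{"offset":[0,0.014,-0.084],"dr":[0,0,0],"hand":-1},{"offset":[0,0.024,-0.082],"dr":[0,0,0],"hand":-1},{"offset":[0,0.024,-0.081],"dr":[0,0,0],"hand":-1}])

```text
time_s: 12.9
eef_pos: [425.0, 362.8, 97.8]
ee_rot: [-0.002, 0.973, 0.23, 0.0]
force: [-3.2, 11.0, -0.7]
grip_width: 0.121
grip_force: 34.2
```

arm_command(increments=[{"offset":[0,0.033,-0.078],"dr":[0,0,0],"hand":-1},{"offset":[0,0.034,-0.078],"dr":[0,0,0],"hand":-1},{"offset":[0,0.043,-0.074],"dr":[0,0,0],"hand":-1},{"offset":[0,0.043,-0.073],"dr":[0,0,0],"hand":-1},{"offset":[0,0.051,-0.068],"dr":[0,0,0],"hand":-1},{"offset":[0,0.052,-0.067],"dr":[0,0,0],"hand":-1},{"offset":[0,0.059,-0.061],"dr":[0,0,0],"hand":-1},{"offset":[0,0.06,-0.061],"dr":[0,0,0],"hand":-1}])

```text
time_s: 13.7
eef_pos: [444.7, 323.8, 166.6]
ee_rot: [-0.004, 0.973, 0.231, 0.001]
force: [-10.5, 14.4, 11.1]
grip_width: 0.126
grip_force: 34.2
```

```bash
python3 -c "
from h import *
plan([])
p=ctrl.sense()['eef_pos'];H=np.array([492.9,220.7,0]);print((p-H)@XO,(p-H)@YV,p[2]+19-55)"
```

```text
t 13.7 at [444.7 323.8 166.6] yaw -63.3 tilt [-0.     0.007 -1.   ] F [-10.5  14.4  11.1] w 10.7 gf 34.2
-113.78129750508486 3.446072092158829 130.64723608823405
```

arm_command(increments=[{"offset":[0,0.068,-0.047],"dr":[0,0,0],"hand":-1},{"offset":[0,0.069,-0.047],"dr":[0,0,0],"hand":-1},{"offset":[0,0.074,-0.04],"dr":[0,0,0],"hand":-1},{"offset":[0,0.074,-0.04],"dr":[0,0,0],"hand":-1},{"offset":[0,0.078,-0.033],"dr":[0,0,0],"hand":-1},{"offset":[0,0.078,-0.033],"dr":[0,0,0],"hand":-1},{"offset":[0,0.081,-0.026],"dr":[0,0,0],"hand":-1},{"offset":[0,0.081,-0.026],"dr":[0,0,0],"hand":-1}])

```text
time_s: 14.5
eef_pos: [478.1, 257.7, 204.1]
ee_rot: [-0.002, 0.973, 0.231, 0.002]
force: [-14.2, 4.1, 29.3]
grip_width: 0.124
grip_force: 38.0
```

```bash
python3 -c "
from h import *
plan([(508.2,187.6,198,-63.3,8)])
p=ctrl.sense()['eef_pos'];H=np.array([492.9,220.7,0]);print((p-H)@XO,(p-H)@YV,p[2]+19-55)"
```

```text
t 14.5 at [478.1 257.7 204.1] yaw -63.3 tilt [ 0.004  0.005 -1.   ] F [-14.2   4.1  29.3] w 10.5 gf 38.0
[-0.005, 0.079, 0.006] rz -0.0
[-0.005, 0.079, 0.006] rz -0.0
[-0.005, 0.079, 0.006] rz -0.0
[-0.005, 0.079, 0.006] rz -0.0
[-0.005, 0.079, 0.006] rz -0.0
[-0.005, 0.079, 0.006] rz -0.0
[-0.005, 0.079, 0.006] rz -0.0
[-0.005, 0.079, 0.006] rz -0.0
-39.68728490424631 3.4783341156627063 168.12803032355257
```

arm_command(increments=[{"offset":[0,0.08,-0.04],"dr":[0,0,0],"hand":-1},{"offset":[0,0.08,-0.015],"dr":[0,0,0],"hand":-1},{"offset":[0,0.08,-0.007],"dr":[0,0,0],"hand":-1},{"offset":[0,0.08,0],"dr":[0,0,0],"hand":-1},{"offset":[0,0.08,0.003],"dr":[0,0,0],"hand":-1},{"offset":[0,0.08,0.007],"dr":[0,0,0],"hand":-1}])

```text
time_s: 15.1
eef_pos: [504.7, 204.5, 206.6]
ee_rot: [-0.0, 0.973, 0.23, 0.001]
force: [0.8, 1.6, 5.3]
grip_width: 0.124
grip_force: 37.1
```

```bash
python3 -c "
from h import *
plan([(508.2,187.6,198,-63.3,8)])
p=ctrl.sense()['eef_pos'];H=np.array([492.9,220.7,0]);print((p-H)@XO,(p-H)@YV,p[2]+19-55)"
```

```text
t 15.1 at [504.7 204.5 206.6] yaw -63.4 tilt [ 0.002  0.001 -1.   ] F [0.8 1.6 5.3] w 10.6 gf 37.1
[-0.005, 0.017, 0.009] rz -0.0
[-0.005, 0.017, 0.009] rz -0.0
[-0.005, 0.017, 0.009] rz -0.0
[-0.005, 0.017, 0.009] rz -0.0
[-0.005, 0.017, 0.009] rz -0.0
[-0.005, 0.017, 0.009] rz -0.0
[-0.005, 0.017, 0.009] rz -0.0
[-0.005, 0.017, 0.009] rz -0.0
19.797339373338612 3.21270205757307 170.62123438896904
```

Remaining distance is about 16–17 mm inward with a slight drop.

arm_command(increments=[{"offset":[0,0.06,0.01],"dr":[0,0,0],"hand":-1},{"offset":[0,0.05,0.012],"dr":[0,0,0],"hand":-1},{"offset":[0,0.035,0.012],"dr":[0,0,0],"hand":-1},{"offset":[0,0.015,0.003],"dr":[0,0,0],"hand":-1},{"offset":[0,0,0],"dr":[0,0,0],"hand":-1},{"offset":[0,0,0],"dr":[0,0,0],"hand":-1}])

```text
time_s: 15.7
eef_pos: [512.2, 189.5, 203.0]
ee_rot: [-0.002, 0.973, 0.231, 0.001]
force: [-8.1, 11.1, 15.7]
grip_width: 0.121
grip_force: 38.8
```

```bash
python3 -c "
from h import *
plan([])
p=ctrl.sense()['eef_pos'];H=np.array([492.9,220.7,0]);print((p-H)@XO,(p-H)@YV,p[2]+19-55)"
```

```text
t 15.7 at [512.2 189.5 203. ] yaw -63.3 tilt [ 0.001  0.005 -1.   ] F [-8.1 11.1 15.7] w 10.3 gf 38.8
36.54379828046367 3.2106829443010056 166.97103647511997
```

arm_command(increments=[{"offset":[0,0,0],"dr":[0,0,0],"hand":-0.6},{"offset":[0,0,0],"dr":[0,0,0],"hand":-0.3},{"offset":[0,0,0],"dr":[0,0,0],"hand":-0.3},{"offset":[0,0,-0.2],"dr":[0,0,0],"hand":-0.3},{"offset":[0,0,-0.35],"dr":[0,0,0],"hand":-0.3},{"offset":[0,0,-0.2],"dr":[0,0,0],"hand":-0.3}])

```text
time_s: 16.3
eef_pos: [513.2, 187.2, 293.6]
ee_rot: [0.0, 0.973, 0.23, 0.001]
force: [-0.2, -0.0, 0.3]
grip_width: 0.352
grip_force: 0.0
```

Run:
```python
from h import *
from scipy.optimize import least_squares
w=np.load("w1.npy",allow_pickle=True).item()
f=lambda u,v:(u/5+304.6,v/5+94.6)
P=np.array([plane(w,f(*q),184)[:2] for q in [(157,155),(261,95),(378,97),(472,159),(517,262),(504,373)]])
g=lambda v:(np.c_[v[0]+v[3]*np.cos(v[2]-np.arange(6)*.5236),v[1]+v[3]*np.sin(v[2]-np.arange(6)*.5236)]-P).ravel()
r=least_squares(g,[582,146,1.2,36]);print("dial",r.x,np.degrees(r.x[2]),"third",np.degrees(r.x[2])-90,"rms",np.sqrt(np.mean(r.fun**2)))
a=cv2.imread("pics/side0.png").astype(int);b=ctrl.capture("side")[:,:,::-1].astype(int)
d=np.abs(a-b).max(2)
for n,(u0,u1,v0,v1) in dict(handle=(255,318,185,225),window=(250,325,215,285)).items(): print(n,d[v0:v1,u0:u1].mean(),(d[v0:v1,u0:u1]>40).sum())
cv2.imwrite("pics/side5.png",b)
c=r.x;plan([(c[0],c[1],260,-49,6)])
```

```text
dial [580.3203314  144.65086047   1.24153723  35.54577917] 71.13484332695462 third -18.865156673045377 rms 0.08211703940634969
handle 15.632142857142858 125
window 5.814285714285714 22
t 16.35 at [514.  187.3 296.8] yaw -63.4 tilt [ 0.008  0.001 -1.   ] F [-0.7  0.3  3.7] w 29.5 gf 0.0
[0.056, 0.094, 0.051] rz -0.053
[0.052, 0.097, 0.051] rz -0.053
[0.048, 0.099, 0.051] rz -0.053
[0.044, 0.1, 0.051] rz -0.053
[0.039, 0.102, 0.051] rz -0.053
[0.035, 0.104, 0.051] rz -0.053[ WARN:0@2.644] global loadsave.cpp:1063 imwrite_ Unsupported depth image for selected encoder is fallbacked to CV_8U.
```

arm_command(increments=[{"offset":[0.056,0.094,0.02],"dr":[0,0,-0.053],"hand":-0.1},{"offset":[0.052,0.097,0.05],"dr":[0,0,-0.053],"hand":-0.1},{"offset":[0.048,0.099,0.05],"dr":[0,0,-0.053],"hand":-0.1},{"offset":[0.044,0.1,0.05],"dr":[0,0,-0.053],"hand":-0.1},{"offset":[0.039,0.102,0.05],"dr":[0,0,-0.053],"hand":-0.1},{"offset":[0.035,0.104,0.05],"dr":[0,0,-0.053],"hand":-0.1},{"offset":[0,0,0],"dr":[0,0,0],"hand":-0.1}])

```text
time_s: 17.05
eef_pos: [579.6, 143.7, 256.9]
ee_rot: [-0.0, 0.937, 0.349, -0.001]
force: [0.1, 0.4, -1.5]
grip_width: 0.449
grip_force: 0.0
```

Run:
```python
from h import *
A=cv2.imread("pics/side0.png",0);B=cv2.imread("pics/side5.png",0)
for (u0,u1,v0,v1) in [(265,300,188,205),(262,312,185,285)]:
    T=A[v0:v1,u0:u1];r=cv2.matchTemplate(B[v0-12:v1+12,u0-12:u1+12],T,cv2.TM_CCOEFF_NORMED);_,m,_,l=cv2.minMaxLoc(r);print(m,l[0]-12,l[1]-12)
plan([(580.3,144.7,199,-48.5,3)])
```

```text
0.9154267311096191 0 0
0.9532375335693359 0 0
t 17.05 at [579.6 143.7 256.9] yaw -49.1 tilt [-0.003 -0.    -1.   ] F [ 0.1  0.4 -1.5] w 38.1 gf 0.0
[0.003, -0.001, 0.161] rz -0.005
[0.003, -0.001, 0.161] rz -0.005
[0.003, -0.001, 0.161] rz -0.005
```

The handle and door match the initial shut picture with zero pixel shift. I'll descend onto the dial and grip it.

arm_command(increments=[{"offset":[0.003,0,0.16],"dr":[0,0,0],"hand":-0.1},{"offset":[0.003,0,0.16],"dr":[0,0,0],"hand":-0.1},{"offset":[0.003,0,0.14],"dr":[0,0,0],"hand":-0.1},{"offset":[0,0,0],"dr":[0,0,0],"hand":-1},{"offset":[0,0,0],"dr":[0,0,0],"hand":-1},{"offset":[0,0,0],"dr":[0,0,0],"hand":-1},{"offset":[0,0,0],"dr":[0,0,0],"hand":-1}], grip_force=40)

```text
time_s: 17.75
eef_pos: [580.1, 144.9, 203.8]
ee_rot: [0.001, 0.937, 0.349, 0.0]
force: [1.7, -4.4, -5.1]
grip_width: 0.141
grip_force: 43.3
```

```bash
python3 -c "
from h import *
plan([])"
```

```text
t 17.75 at [580.1 144.9 203.8] yaw -49.1 tilt [ 0.    -0.001 -1.   ] F [ 1.7 -4.4 -5.1] w 12.0 gf 43.3
```

arm_command(increments=[{"offset":[0,0,0],"dr":[0,0,0.166],"hand":-1},{"offset":[0,0,0],"dr":[0,0,0.166],"hand":-1},{"offset":[0,0,0],"dr":[0,0,0.166],"hand":-1},{"offset":[0,0,0],"dr":[0,0,0.166],"hand":-1},{"offset":[0,0,0],"dr":[0,0,0.166],"hand":-1},{"offset":[0,0,0],"dr":[0,0,0.166],"hand":-1},{"offset":[0,0,0],"dr":[0,0,0.166],"hand":-1},{"offset":[0,0,0],"dr":[0,0,0.166],"hand":-1}])

```text
time_s: 18.55
eef_pos: [580.4, 144.5, 203.8]
ee_rot: [0.001, 0.986, -0.166, 0.001]
force: [2.2, -5.9, -7.2]
grip_width: 0.139
grip_force: 43.2
```

arm_command(increments=[{"offset":[0,0,0],"dr":[0,0,0],"hand":-1},{"offset":[0,0,0],"dr":[0,0,0],"hand":-1}])

```text
time_s: 18.75
eef_pos: [580.4, 144.5, 203.8]
ee_rot: [0.001, 0.986, -0.164, 0.001]
force: [2.3, -6.0, -6.7]
grip_width: 0.137
grip_force: 43.2
```

```bash
python3 -c "
from h import *
plan([]);print(ctrl.sense()['wrist_torque'])"
```

```text
t 18.75 at [580.4 144.5 203.8] yaw -108.9 tilt [ 0.001 -0.002 -1.   ] F [ 2.3 -6.  -6.7] w 11.6 gf 43.2
[-0.83420774 -0.57220872  0.0023336 ]
```

Yaw is exactly on target. I'll release, rise and check.

arm_command(increments=[{"offset":[0,0,0],"dr":[0,0,0],"hand":-0.5},{"offset":[0,0,0],"dr":[0,0,0],"hand":-0.1},{"offset":[0,0,0],"dr":[0,0,0],"hand":-0.1},{"offset":[0,0,-0.25],"dr":[0,0,0],"hand":-0.1},{"offset":[0,0,-0.35],"dr":[0,0,0],"hand":-0.1},{"offset":[0,0,-0.35],"dr":[0,0,0],"hand":-0.1},{"offset":[-0.25,0,-0.2],"dr":[0,0,0],"hand":-0.1},{"offset":[-0.25,0,0],"dr":[0,0,0],"hand":-0.1}])

```text
time_s: 19.55
eef_pos: [523.3, 165.2, 345.2]
ee_rot: [-0.001, 0.987, -0.164, 0.003]
force: [-0.5, -0.5, 0.0]
grip_width: 0.449
grip_force: 0.0
```

Run:
```python
from h import *
wr=ctrl.capture("wrist")[:,:,::-1];sc=ctrl.capture("side")[:,:,::-1]
m=np.zeros((600,800,3),np.uint8);m[:420,:560]=wr
D=proj("wrist",(580.3,144.7,184)).astype(int);print(D)
x0,y0=np.clip(D-45,0,[470,330]);m[:240,560:]=cv2.resize(wr[y0:y0+90,x0:x0+90],(240,240),interpolation=cv2.INTER_CUBIC)
m[300:600,560:]=cv2.resize(sc[185:295,240:328],(240,300),interpolation=cv2.INTER_CUBIC)
cv2.imwrite("pics/m6.png",m);plan([])
A=cv2.imread("pics/side0.png",0);B=cv2.cvtColor(np.ascontiguousarray(sc),6)
for (u0,u1,v0,v1) in [(200-20,240,280,345),(340,370,245,270),(262,312,185,285)]:
    r=cv2.matchTemplate(B[v0-8:v1+8,u0-8:u1+8],A[v0:v1,u0:u1],5);_,k,_,l=cv2.minMaxLoc(r);print(k,l[0]-8,l[1]-8)
```

```text
[280 133]
t 19.65 at [521.  166.2 343.6] yaw -108.7 tilt [ 0.003  0.001 -1.   ] F [-0.4  0.3  0.3] w 38.5 gf 0.0
0.6011295318603516 0 0
0.579925537109375 6 -8
0.9485952854156494 0 0
```

View pics/m6.png

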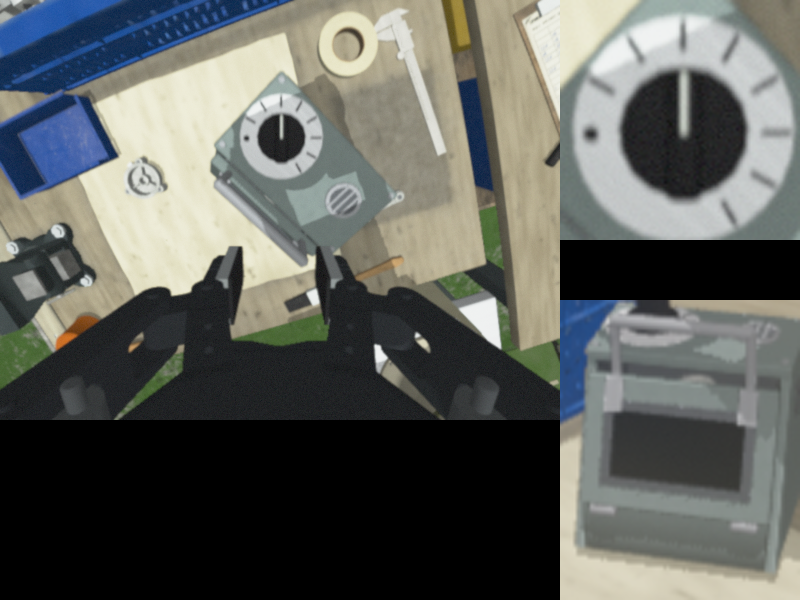

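The pointer stands on the third line (crop (683,40)), the dot is at (590,133), and the door is shut with the neck visible through the gap. The cap is in place, and the arm never went near the lever.

arm_command(increments=[{"offset":[0,0,0],"dr":[0,0,0],"hand":-0.1},{"offset":[0,0,0],"dr":[0,0,0],"hand":-0.1},{"offset":[0,0,0],"dr":[0,0,0],"hand":-0.1}])

```text
time_s: 19.95
eef_pos: [523.7, 164.5, 340.9]
ee_rot: [0.0, 0.987, -0.164, -0.0]
force: [1.1, -0.0, 1.9]
grip_width: 0.452
grip_force: 0.0
```

```bash
python3 -c "
from rig import ctrl
print(ctrl.finish_job())"
```

```text
the job is handed in; nothing more can be done
None
```

Job handed in at about 20 s, no verdict returned: last pictures show the door shut, the dial pointer on the third line and the cap in place; the elbow stood upright mid-rack before closing (only its neck shows now), and the lever arm was not re-measured but the arm never went near it.

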